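# Catch and close the dry-box lid

## Task

The lid of the small white dry box stands open, leaning back on its stop. Nudge it over with a finger so that it comes free of the fingers and starts to fall shut, catch it on a finger under its orange side and bring it to a halt while it is still well open, then lower it slowly until it is fully shut, never letting it drop onto the box. Only touch the lid, do not pinch it, and leave the things standing nearby where they are.

Things in the scene. Friction and masses are not known exactly. Their poses are not given: they have to be found in the camera images.
- dry_box: White open-topped box fixed to the bench, 120 mm (x, front to back) x 150 mm (y) x 92 mm high to the shut lid's underside. Origin: centre of its underside; its x axis points from the front wall (round blue window, facing right and a little towards the robot) to the back wall, where the lid is hinged; z up. Two specimens stand fixed inside, below 40 mm height.
- cover (a joint): Lid angle, rad: 0 shut (level), 1.57 upright, 1.72 leaning back on its stop (start). About 0.3 kg, varies; it balances near 1.50 and friction holds it only within 0.06 rad of that. Below 1.42 it falls shut, over the front wall; a worn damper (0.32 N m per rad/s, both ways) makes it slow at first (0.1 rad/s at 1.3) and faster lower down (0.5 to 0.8 rad/s near level); 1.3 to 0.8 rad takes 2 to 3 s.
- lid_hinge (a point): Centre of the lid's hinge axis, on the back top edge of the box, 92 mm above the bench; the axis is parallel to the box's y axis.
- lid_lip (a point): Middle of the lid's free edge, on the orange underside, 142 mm from the hinge axis. When shut, this edge stands out 22 mm in front of the box's front wall, as a lip over the full width, 92 mm above the bench, with free space below it.
- lid_inner: The orange inner plate of the lid (the side that faces the box when shut, and away from the hinge side when open): 142 mm from hinge to free edge x 150 mm wide x 5 mm thick. Origin on the hinge axis, x axis from the free edge to the hinge, z out of the lid's outer side; its underside lies in the plane z = 0.
- lid_outer: The grey outer shell of the lid, 139 mm x 144 mm x 5 mm, fixed on the inner plate, so that the lid is 10 mm thick in all. Origin and axes as lid_inner.
- red_mount: Bystander: loose dark red resin specimen, disc 30 mm across and 21 mm high, on the bench near the front right corner of the box. Origin at the centre of its underside.
- magnet_pot: Bystander: loose red pot magnet with a black knob, 32 mm across and 27 mm high, on the bench near the front right corner of the box. Origin at the centre of its underside.
- ref_block: Bystander: loose round steel reference block, 60 mm across and 16 mm high, on the bench. Origin at the centre of its underside.

How it is judged:
By the outcome, as a careful person would: the job done as asked, in the order asked, and still so for the second after the job is handed in, with the robot touching nothing.
It also fails if it takes over 64 s, if anything falls off the work surface, if the arm or the gripper's body presses on something with over 40 N, if the wrist force passes 120 N, or if a joint passes its speed limit or range.

## Robot

A 6-joint arm with a two-finger parallel gripper is mounted at the origin on a cart in front of the work surface, level with it; the furniture and walls round the work are solid. World frame = base frame: x ahead of the robot, y to its left, z up, the work surface at z = 0. Lengths are in mm, angles in degrees, forces in N, time in s.
With the tool pointing down it reaches from about 350 to 850 mm from the base axis. Payload 8.1 kg.
Tool frame: the origin (TCP) lies at the very end of the fingers, on their centre line; the grasp point (between the pads) lies grip_depth behind it (grip_depth is the distance from the TCP to the grasp point, in mm); z points along the fingers, y is the direction in which the jaws open and shut (so a half turn about z gives the same grasp; the last joint's range is limited). The gripper opens to 85 mm and grips with 20 to 120 N. Pads are 22 mm wide; open, the fingers measure 114 mm over their backs; the gripper's body (76 mm by 85 mm) begins 54 mm behind the grasp point. The pads swing forward as they close: fully open they stand 13 mm farther back than shut.
Start: joints at [-70.898, 7.471, 85.268, -0, 87.261, -4.893], TCP at [244.019, -548.143, 231.292] pointing down, gripper open.
Joint ranges: [-169.43, 169.43], [-51.17, 129.36], [1.28, 143.12], [-76.62, 256.62], [0, 156.53], [-152.29, 152.29]. Speed limits (degrees/s): [136.94, 136.94, 159.86, 180, 180, 180].

## Interface

Orientations are given as [roll, pitch, yaw] about the fixed x, y, z axes, in that order (R = Rz(yaw) Ry(pitch) Rx(roll)).
In Python, from bench import * gives the robot as it stands.
- The arm moves only by the tool step_arm, never from a script. Its argument "plan" is a list of rows, each an object of numbers: "grip": the finger opening in cm, from 0 to 8.54; "tx", "ty", "tz": the shift along the tool's x, y, z in cm; "ax", "ay", "az": the turn, a rotation vector about the tool's x, y, z in degrees. In form: [{"grip": .., "tx": .., "ty": .., "tz": .., "ax": .., "ay": .., "az": ..}, ...]. A call has 1 to 8 rows; each row shifts and turns the commanded pose from where the row before left it, along the tool's axes as they then stand; what a row does not reach is not made up. A row lasts 1/12 s, in which the tool goes at most 41.7 mm and 7.16 degrees, less where a joint would pass 70% of its speed; a pose out of reach is approached as far as the arm can. A call with a gripper value outside its range is refused whole. The fingers move at their own pace and stop on an object; "newtons" is the grip in N (left out, the last holds). Time passes only in rows, so rows that do not move let the fingers close. It gives the time, the measured TCP pose, the force and the opening at its end, in the units of the state.
- sense(): the state, without advancing time (a new reading comes with each control period).
- snapshot(name): name is "scene" or "top"; returns the picture (384x512x3 uint8, red, green, blue); there is no depth.
- camera_model(name): a dict with "intrinsics" (3x3 intrinsics, pixels), "dist_coeffs" ([k1, k2, p1, p2, k3] as OpenCV has them; the pictures are not rectified), "pose" (4x4, takes a point from camera to world coordinates). Camera axes: x right, y down, z forward; pixel columns grow to the right and rows downward; lengths in mm; the calibration is good to about 2 mm. A picture is of the moment at which its call begins. camera_model takes no time and is no camera call.
- hand_in(): hands the job in, once; it reports no verdict.
The state is a dict: "time": time; "joint_pos": joint angles; "qd": joint speeds; "joint_efforts": joint torques, N m; "tool_pos": TCP position; "tcp_rot": TCP orientation; "ft_force": force on the tool from outside, world axes, zero at the start; "wrist_torque": the same for the moment, N m; "finger_gap": finger opening in mm.
Only numpy, scipy, OpenCV 4.12 (cv2) and the standard library are available. Lean on these libraries where they do the work, as an engineer would, in place of code of your own. Each camera call takes 0.05 s, during which the arm holds its last target.

## Working session

There is one attempt and no reset: what is moved stays moved. The work goes in short steps, Python scripts to look and compute and a tool call to move; the robot and the scene stay as the last step left them, time stands still between calls to the robot, and variables do not carry over. Pictures are saved under pics/ and viewed, and the job is handed in when it is done.

Besides the shell and the picture viewer there is one more tool, called after ">>>" as name(argument=value, ...), one argument or row to a line, values as JSON. step_arm: Moves the arm, as the interface text tells. Its arguments: {"type":"object","properties":{"plan":{"type":"array","items":{"type":"object","properties":{"grip":{"type":"number"},"tx":{"type":"number"},"ty":{"type":"number"},"tz":{"type":"number"},"ax":{"type":"number"},"ay":{"type":"number"},"az":{"type":"number"}}}},"newtons":{"type":"number"}},"required":["plan"]}

```bash
ls -la; mkdir -p pics; python3 - <<'E'
from bench import *
import cv2
s=sense(); print(s)
for n in("scene","top"):
    im=snapshot(n); cv2.imwrite(f"pics/{n}0.png",cv2.resize(im[:,:,::-1],(800,600),interpolation=cv2.INTER_CUBIC))
    c=camera_model(n); print(n,c)
E
```

```text
total 12
drwxr-xr-x  3 agent agent 4096 Dec  7 02:21 .
drwxr-xr-x 23 root  root  4096 Dec  7 02:21 ..
drwxr-xr-x  2 agent agent 4096 Dec  7 02:21 pics
{'time': 0.0, 'joint_pos': array([-7.08980345e+01,  7.51596921e+00,  8.53305566e+01, -1.10042822e-03,
        8.72610079e+01, -4.89326834e+00]), 'qd': array([ 0.0222292 , -0.13237103, -0.00104829, -0.04052298, -0.00747474,
        0.04593486]), 'joint_efforts': array([ 2.04102835e-03, -5.69392920e+01, -5.00550413e+01,  5.22527591e-05,
        1.46757049e-02, -1.35657736e-06]), 'tool_pos': array([ 243.82530483, -547.6135856 ,  230.22321051]), 'tcp_rot': array([-1.79892764e+02, -8.07754740e-03,  2.39952799e+01]), 'ft_force': array([-0.25728006, -0.34125092,  1.71299745]), 'wrist_torque': array([-0.02548155, -0.00055679,  0.0421937 ]), 'finger_gap': 85.27096662002353}
scene {'intrinsics': array([[396.37450579,   0.        , 254.91213091],
       [  0.        , 396.37450579, 196.71117378],
       [  0.        ,   0.        ,   1.        ]]), 'dist_coeffs': array([-0.07694264,  0.        ,  0.        ,  0.        ,  0.        ]), 'pose': ar
[... 252 characters left out ...]

       [ 0.00000000e+00,  0.00000000e+00,  0.00000000e+00,
         1.00000000e+00]])}
top {'intrinsics': array([[392.73020012,   0.        , 255.89886739],
       [  0.        , 392.73020012, 186.7262189 ],
       [  0.        ,   0.        ,   1.        ]]), 'dist_coeffs': array([-0.10028594,  0.        ,  0.        ,  0.        ,  0.        ]), 'pose': array([[-2.86762986e-03, -9.76365156e-01,  2.16108442e-01,
         3.61957390e+02],
       [-9.99987077e-01,  3.70707166e-03,  3.47909964e-03,
        -1.59152875e+02],
       [-4.19800114e-03, -2.16095672e-01, -9.76363169e-01,
         9.68143465e+02],
       [ 0.00000000e+00,  0.00000000e+00,  0.00000000e+00,
         1.00000000e+00]])}
```

View pics/scene0.png

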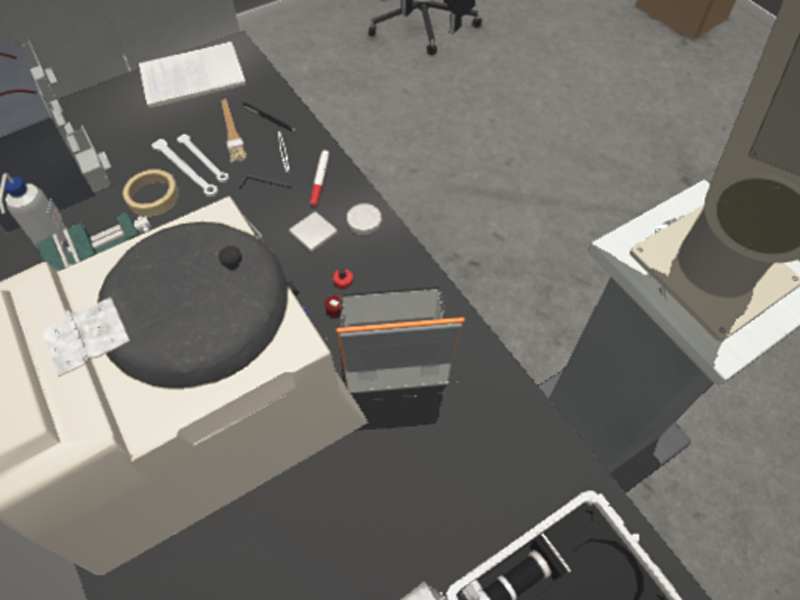

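View pics/top0.png

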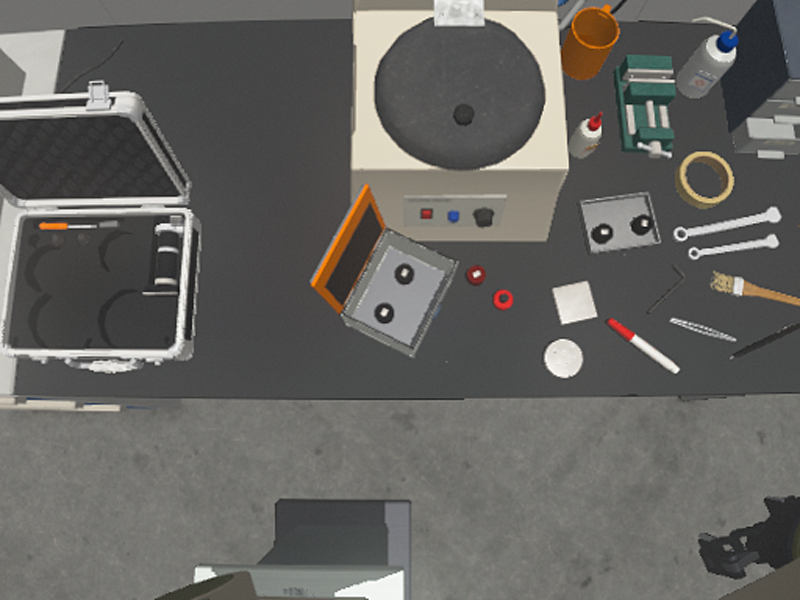

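```bash
python3 - <<'E'
from bench import *
import cv2,numpy as np
im=snapshot("top"); np.save("top.npy",im)
c=im[110:240,190:340,::-1]; cv2.imwrite("pics/top1.png",cv2.resize(c,None,fx=5,fy=4.6,interpolation=cv2.INTER_CUBIC)[:600])
im=snapshot("scene"); np.save("scene.npy",im)
c=im[165:285,195:315,::-1]; cv2.imwrite("pics/scene1.png",cv2.resize(c,None,fx=5,fy=5,interpolation=cv2.INTER_CUBIC))
E
```

```text
(no output)
```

View pics/top1.png

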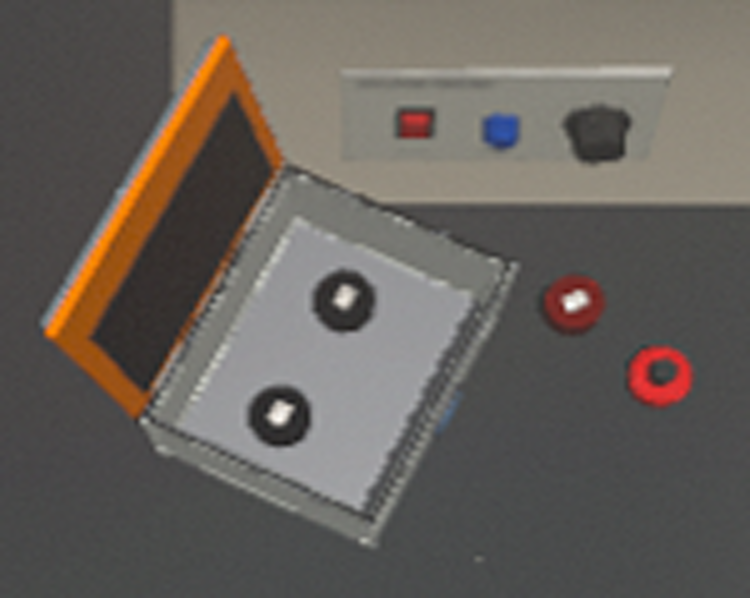

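View pics/scene1.png

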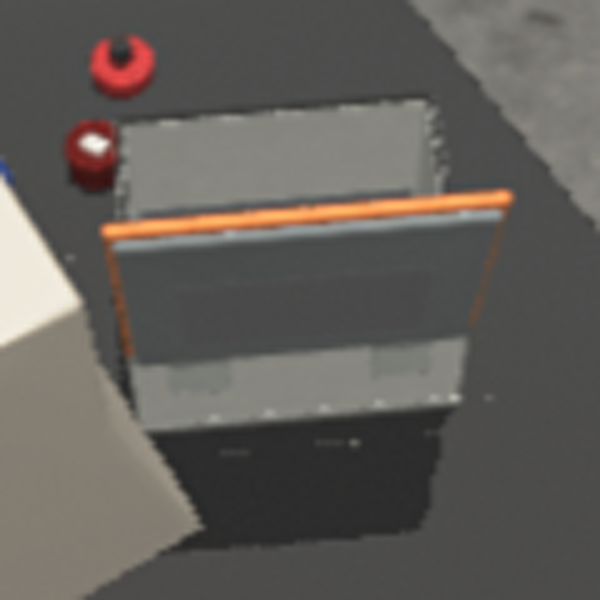

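```bash
cat > h.py <<'E'
import numpy as np,cv2
from bench import camera_model
from scipy.optimize import least_squares
def proj(n,P):
    c=camera_model(n);T=np.linalg.inv(c["pose"]);
    return cv2.projectPoints(np.array(P,float).reshape(-1,1,3),cv2.Rodrigues(T[:3,:3])[0],T[:3,3],c["intrinsics"],c["dist_coeffs"])[0][:,0]
def ray(n,uv,z):
    c=camera_model(n);p=cv2.undistortPoints(np.array(uv,float).reshape(-1,1,2),c["intrinsics"],c["dist_coeffs"])[:,0]
    d=np.c_[p,np.ones(len(p))]@c["pose"][:3,:3].T;o=c["pose"][:3,3]
    return o+d*((z-o[2])/d[:,2])[:,None]
def box2w(b,P):
    x,y,a=b[:3];c,s=np.cos(a),np.sin(a);P=np.array(P,float)
    return np.c_[x+c*P[:,0]-s*P[:,1],y+s*P[:,0]+c*P[:,1],P[:,2]]
def lidpt(t,r,y,n=0): # r from hinge, n along outer normal
    return [60-r*np.cos(t)+n*np.sin(t),y,92+r*np.sin(t)+n*np.cos(t)]
E
python3 - <<'E'
from h import *
def t(uv): uv=np.array(uv,float); return np.c_[190+(uv[:,0]+.5)/5-.5,110+(uv[:,1]+.5)/4.6-.5]
def s(uv): uv=np.array(uv,float); return np.c_[195+(uv[:,0]+.5)/5-.5,165+(uv[:,1]+.5)/5-.5]
ot=t([(285,165),(145,413),(518,265),(376,545),(225,38),(47,330)])
osn=s([(118,125),(428,100),(103,232),(511,197),(140,430),(462,400)])
def model(p):
    th=p[3]
    P=[[60,75,92],[60,-75,92],[-60,75,92],[-60,-75,92]]
    # which y sign is unknown; fit decides through yaw
    A=P+[lidpt(th,142,75,0),lidpt(th,142,-75,0)]
    B=[[-60,75,92],[-60,-75,92],lidpt(th,142,75),lidpt(th,142,-75),[60,75,0],[60,-75,0]]
    return proj("top",box2w(p,A)),proj("scene",box2w(p,B))
print(ray("top",ot[:4],92))
for sg in(1,-1):
  def f(p):
    a,b=model(p)
    return np.r_[(a-ot).ravel(),(b[:4]-osn[:4]).ravel()]
  for a0 in (0,1,2,-1,-2,3):
    r=least_squares(f,[480,-120,a0,1.72])
    if r.cost<200: print(r.x,np.degrees(r.x[2]),r.cost,np.round(r.fun.reshape(-1,2),1))
C=ray("top",t([(577,305),(660,378)]),15);print(C)
E
```

```text
[[ 654.91988429 -134.53360566   92.        ]
 [ 526.73463941  -71.20613349   92.        ]
 [ 601.752637   -242.40591895   92.        ]
 [ 461.12118187 -175.65522345   92.        ]]
[[ 600.18830058 -278.77386717   15.        ]
 [ 559.44324479 -318.91567887   15.        ]]
```

```bash
python3 - <<'E'
from h import *
def t(uv): uv=np.array(uv,float); return np.c_[190+(uv[:,0]+.5)/5-.5,110+(uv[:,1]+.5)/4.6-.5]
def s(uv): uv=np.array(uv,float); return np.c_[195+(uv[:,0]+.5)/5-.5,165+(uv[:,1]+.5)/5-.5]
ot=t([(285,165),(145,413),(518,265),(376,545),(225,38),(47,330)])
osn=s([(118,125),(428,100),(103,232),(511,197)])
# yaw: box x axis points from front to back: dir from (531,-209) to (590,-103): 
a0=np.arctan2(106,59)
for sg in(1,-1):
  def f(p):
    th=p[3]
    A=[[60,75*sg,92],[60,-75*sg,92],[-60,75*sg,92],[-60,-75*sg,92],lidpt(th,142,75*sg),lidpt(th,142,-75*sg)]
    B=[[-60,75*sg,92],[-60,-75*sg,92],lidpt(th,142,75*sg),lidpt(th,142,-75*sg)]
    return np.r_[(proj("top",box2w(p,A))-ot).ravel(),(proj("scene",box2w(p,B))-osn).ravel()]
  r=least_squares(f,[560,-156,a0,1.72],loss='soft_l1')
  print(sg,r.x,np.degrees(r.x[2]),r.cost,np.round(f(r.x).reshape(-1,2),1).tolist())
E
```

```text
1 [ 673.84877702 -219.07513666    0.91938648    1.70604004] 52.676964930898606 812.9443202106927 [[-3.7, 1.8], [62.2, -99.3], [-8.9, 10.1], [56.8, -99.7], [-1.8, 1.9], [78.2, -115.2], [13.2, -0.2], [-112.7, 0.0], [3.7, -0.3], [-158.4, 0.3]]
-1 [ 563.09766369 -155.05019726    1.10191481    1.73817801] 63.13506778155065 8.968863208872433 [[0.4, -0.9], [-1.6, 1.5], [0.0, -0.5], [-0.5, -3.5], [0.0, -0.6], [-0.1, 1.0], [-0.8, -1.8], [1.6, -1.8], [0.0, -0.2], [0.0, 0.2]]
```

```bash
cat >> h.py <<'E'
B=np.array([563.1,-155.05,1.1019])
def w2box(p):
    c,s=np.cos(B[2]),np.sin(B[2]);d=np.array(p)[:2]-B[:2]
    return np.array([c*d[0]+s*d[1],-s*d[0]+c*d[1],p[2]])
def Rtool(al):
    c,s=np.cos(B[2]),np.sin(B[2]);bx=np.array([c,s,0]);by=np.array([-s,c,0]);k=np.array([0,0,1.])
    z=bx*np.cos(al)-k*np.sin(al);y=-by;x=np.cross(y,z);return np.c_[x,y,z]
E
python3 - <<'E'
from h import *
from bench import *
from scipy.spatial.transform import Rotation as R
print("poly bottom",ray("top",[(226,153.5),(350,153.5)],0))
for z in (150,200,250,300): print(z,ray("top",[(226,108),(362,109)],z)[:,:2].round().tolist())
s=sense(); print(w2box(s["tool_pos"]))
R0=R.from_euler('xyz',s["tcp_rot"],degrees=True)
for a in(30,40,50):
    v=(R0.inv()*R.from_matrix(Rtool(np.radians(a)))).as_rotvec(degrees=True);print(a,v,np.linalg.norm(v))
E
```

```text
poly bottom [[ 664.24502103  -78.89602848    0.        ]
 [ 663.37859809 -399.45272435    0.        ]]
150 [[724.0, -90.0], [722.0, -396.0]]
200 [[702.0, -94.0], [700.0, -382.0]]
250 [[680.0, -98.0], [678.0, -367.0]]
300 [[658.0, -102.0], [656.0, -353.0]]
[-494.61932327  107.26205202  230.62715026]
30 [ 20.40628872  57.53122549 -35.4744937 ] 70.60239535263568
40 [ 17.00224757  47.96020659 -36.61287309] 62.687800365614514
50 [ 13.59399348  38.37653879 -37.53423557] 55.374851948801265
```

>>> step_arm(
  plan=[
    {"grip": 0, "tx": 3.2, "ty": -1.5, "tz": -1.7},
    {"grip": 0, "tx": 3.2, "ty": -1.5, "tz": -1.7},
    {"grip": 0, "tx": 3.2, "ty": -1.5, "tz": -1.7},
    {"grip": 0, "tx": 3.2, "ty": -1.5, "tz": -1.7},
    {"grip": 0, "tx": 3.2, "ty": -1.5, "tz": -1.7},
    {"grip": 0, "tx": 3.2, "ty": -1.5, "tz": -1.7},
    {"grip": 0, "tx": 3.2, "ty": -1.5, "tz": -1.7},
    {"grip": 0, "tx": 3.2, "ty": -1.5, "tz": -1.7},
  ],
  newtons=20,
)

```text
invalid input
```

>>> step_arm(
  plan=[
    {"grip": 0, "ax": 1.53, "ay": 4.32, "az": -3.71},
    {"grip": 0, "ax": 1.53, "ay": 4.32, "az": -3.71},
    {"grip": 0, "ax": 1.53, "ay": 4.32, "az": -3.71},
    {"grip": 0, "ax": 1.53, "ay": 4.32, "az": -3.71},
    {"grip": 0, "ax": 1.53, "ay": 4.32, "az": -3.71},
    {"grip": 0, "ax": 1.53, "ay": 4.32, "az": -3.71},
    {"grip": 0, "ax": 1.53, "ay": 4.32, "az": -3.71},
    {"grip": 0, "ax": 1.53, "ay": 4.32, "az": -3.71},
  ],
)

```text
invalid input
```

```bash
cat > st.py <<'E'
from h import *
from bench import *
from scipy.spatial.transform import Rotation as R
import sys
s=sense();print(s["time"],"box",w2box(s["tool_pos"]).round(1),"z",s["tool_pos"][2].round(1),"j",s["joint_pos"].round(1),"F",s["ft_force"].round(2),"gap",round(s["finger_gap"],1))
R0=R.from_euler('xyz',s["tcp_rot"],degrees=True)
print("rot to 45:",(R0.inv()*R.from_matrix(Rtool(np.pi/4))).as_rotvec(degrees=True).round(2))
def rel(b,by,z):
    c,sn=np.cos(B[2]),np.sin(B[2]);w=np.array([B[0]+c*b-sn*by,B[1]+sn*b+c*by,z]);
    return (R0.inv().apply(w-s["tool_pos"])/10).round(2)
for a in sys.argv[1:]: print(a,rel(*map(float,a.split(','))))
E
python3 st.py
```

```text
0.2 box [-494.6  107.3  230.6] z 230.6 j [-70.9   7.5  85.3   0.   87.3  -4.9] F [ 0.11 -0.32 -0.46] gap 85.7
rot to 45: [ 15.3   43.17 -37.1 ]
```

>>> step_arm(
  plan=[
    {"grip": 0, "tx": 3.2, "ty": -1.5, "tz": -1.7, "ax": 0, "ay": 0, "az": 0},
    {"grip": 0, "tx": 3.2, "ty": -1.5, "tz": -1.7, "ax": 0, "ay": 0, "az": 0},
  ],
  newtons=20,
)

```text
time: 0.37
tool_pos: [289.1, -494.0, 263.5]
tcp_rot: [-179.8, 0.0, 23.8]
ft_force: [1.8, 1.4, -0.1]
finger_gap: 63.8
```

Works with all keys present.

>>> step_arm(
  plan=[
    {"grip": 0, "tx": 3.2, "ty": -1.5, "tz": -1.7, "ax": 0, "ay": 0, "az": 0},
    {"grip": 0, "tx": 3.2, "ty": -1.5, "tz": -1.7, "ax": 0, "ay": 0, "az": 0},
    {"grip": 0, "tx": 3.2, "ty": -1.5, "tz": -1.7, "ax": 0, "ay": 0, "az": 0},
    {"grip": 0, "tx": 3.2, "ty": -1.5, "tz": -1.7, "ax": 0, "ay": 0, "az": 0},
    {"grip": 0, "tx": 3.2, "ty": -1.5, "tz": -1.7, "ax": 0, "ay": 0, "az": 0},
    {"grip": 0, "tx": 3.2, "ty": -1.5, "tz": -1.7, "ax": 0, "ay": 0, "az": 0},
  ],
)

```text
time: 0.87
tool_pos: [429.8, -332.8, 368.1]
tcp_rot: [180.0, -0.0, 24.0]
ft_force: [0.0, -0.5, -0.1]
finger_gap: -0.3
```

>>> step_arm(
  plan=[
    {"grip": 0, "tx": 0, "ty": 0, "tz": 0, "ax": 1.53, "ay": 4.32, "az": -3.71},
    {"grip": 0, "tx": 0, "ty": 0, "tz": 0, "ax": 1.53, "ay": 4.32, "az": -3.71},
    {"grip": 0, "tx": 0, "ty": 0, "tz": 0, "ax": 1.53, "ay": 4.32, "az": -3.71},
    {"grip": 0, "tx": 0, "ty": 0, "tz": 0, "ax": 1.53, "ay": 4.32, "az": -3.71},
    {"grip": 0, "tx": 0, "ty": 0, "tz": 0, "ax": 1.53, "ay": 4.32, "az": -3.71},
    {"grip": 0, "tx": 0, "ty": 0, "tz": 0, "ax": 1.53, "ay": 4.32, "az": -3.71},
    {"grip": 0, "tx": 0, "ty": 0, "tz": 0, "ax": 1.53, "ay": 4.32, "az": -3.71},
    {"grip": 0, "tx": 0, "ty": 0, "tz": 0, "ax": 1.53, "ay": 4.32, "az": -3.71},
  ],
)

```text
time: 1.53
tool_pos: [428.8, -334.7, 367.8]
tcp_rot: [-177.1, -36.3, 54.0]
ft_force: [0.7, 0.4, -0.2]
finger_gap: -0.0
```

```bash
python3 st.py
```

```text
1.5333 box [-221.    38.6  367.8] z 367.8 j [-63.5   7.8  78.1  32.8 111.9 -20.7] F [ 0.69  0.42 -0.21] gap -0.0
rot to 45: [ 3.13  8.47 -7.18]
```

>>> step_arm(
  plan=[
    {"grip": 0, "tx": 0, "ty": 0, "tz": 0, "ax": 1.56, "ay": 4.23, "az": -3.59},
    {"grip": 0, "tx": 0, "ty": 0, "tz": 0, "ax": 1.56, "ay": 4.23, "az": -3.59},
    {"grip": 0, "tx": 0, "ty": 0, "tz": 0, "ax": 0, "ay": 0, "az": 0},
  ],
)

```text
time: 1.78
tool_pos: [428.1, -335.1, 363.7]
tcp_rot: [-179.4, -45.2, 62.6]
ft_force: [0.4, -1.3, -1.6]
finger_gap: -0.1
```

```bash
python3 st.py 40,25,330 60,25,290; python3 - <<'E'
from bench import *
import cv2
for n in("scene","top"): cv2.imwrite(f"pics/{n}2.png",cv2.resize(snapshot(n)[:,:,::-1],(800,600)))
E
```

```text
1.7833 box [-221.6   39.1  363.7] z 363.7 j [-65.7  14.3  75.1  38.2 117.1 -28.7] F [ 0.43 -1.32 -1.62] gap -0.1
rot to 45: [-0.22 -0.23 -0.38]
40,25,330 [16.05  1.38 20.94]
60,25,290 [14.61  1.4  25.18]
```

View pics/top2.png

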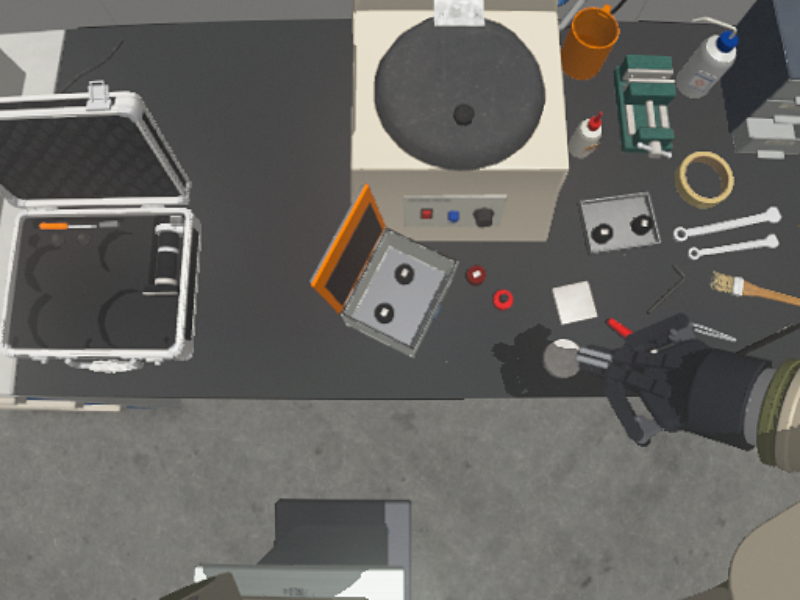

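View pics/scene2.png

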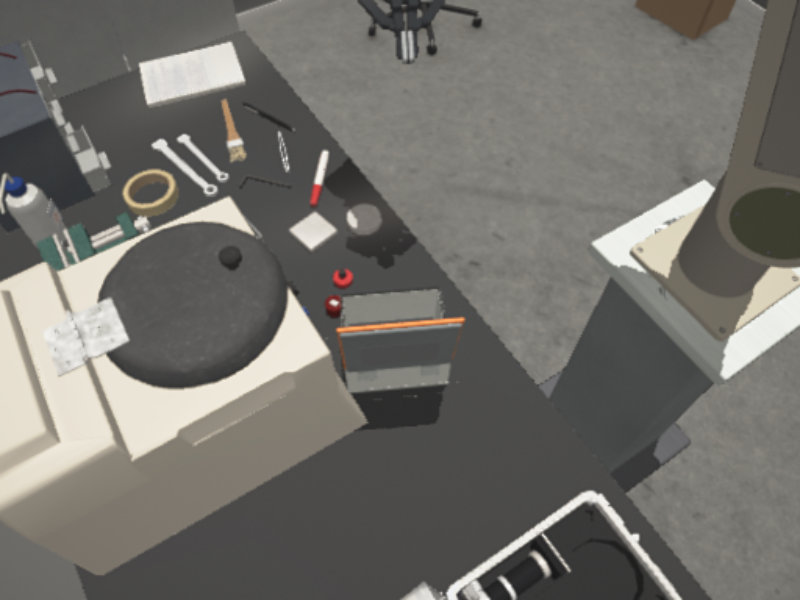

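```bash
python3 - <<'E'
from h import *
from bench import *
s=sense()
im=cv2.imread("pics/top2.png")
p=proj("top",[s["tool_pos"]])[0]*800/512;print(p)
R0=Rtool(np.pi/4)
c=im[300:480,500:740].copy()
for d in (R0[:,0]*11,-R0[:,0]*11,R0[:,1]*14.5,-R0[:,1]*14.5,R0[:,2]*0,-R0[:,2]*60,-R0[:,2]*54):
    q=proj("top",[s["tool_pos"]+d])[0]*800/512-[500,300]; cv2.circle(c,tuple(int(round(v)) for v in q),0,(0,255,0),-1)
cv2.imwrite("pics/tip.png",cv2.resize(c,None,fx=3.3,fy=3.3,interpolation=cv2.INTER_NEAREST))
E
```

```text
[579.57265424 356.47379362]
```

View pics/tip.png

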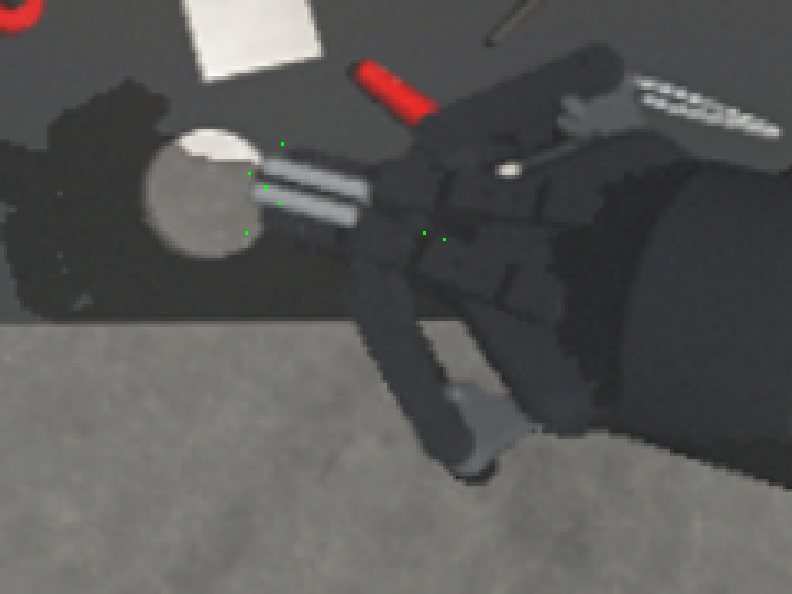

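>>> step_arm(
  plan=[
    {"grip": 0, "tx": 1.83, "ty": 0.17, "tz": 3.1, "ax": 0, "ay": 0, "az": -0.05},
    {"grip": 0, "tx": 1.83, "ty": 0.17, "tz": 3.1, "ax": 0, "ay": 0, "az": -0.05},
    {"grip": 0, "tx": 1.83, "ty": 0.17, "tz": 3.1, "ax": 0, "ay": 0, "az": 0},
    {"grip": 0, "tx": 1.83, "ty": 0.17, "tz": 3.1, "ax": 0, "ay": 0, "az": 0},
    {"grip": 0, "tx": 1.83, "ty": 0.17, "tz": 3.1, "ax": 0, "ay": 0, "az": 0},
    {"grip": 0, "tx": 1.83, "ty": 0.17, "tz": 3.1, "ax": 0, "ay": 0, "az": 0},
    {"grip": 0, "tx": 1.83, "ty": 0.17, "tz": 3.1, "ax": 0, "ay": 0, "az": 0},
    {"grip": 0, "tx": 1.83, "ty": 0.17, "tz": 3.1, "ax": 0, "ay": 0, "az": 0},
  ],
)

```text
time: 2.55
tool_pos: [568.2, -90.2, 295.8]
tcp_rot: [179.9, -44.6, 63.1]
ft_force: [0.1, -0.2, 0.4]
finger_gap: -0.1
```

```bash
python3 st.py 60,25,290 134,25,214
```

```text
2.55 box [ 60.2  24.7 295.8] z 295.8 j [-40.5   1.4  95.9  43.3  94.1 -14.9] F [ 0.08 -0.15  0.4 ] gap -0.1
rot to 45: [ 0.16  0.36 -0.02]
60,25,290 [-0.42 -0.03  0.4 ]
134,25,214 [-0.5  -0.06 11.01]
```

>>> step_arm(
  plan=[
    {"grip": 0, "tx": 0, "ty": 0, "tz": 2, "ax": 0, "ay": 0.3, "az": 0},
    {"grip": 0, "tx": 0, "ty": 0, "tz": 2, "ax": 0, "ay": 0, "az": 0},
    {"grip": 0, "tx": 0, "ty": 0, "tz": 2, "ax": 0, "ay": 0, "az": 0},
    {"grip": 0, "tx": 0, "ty": 0, "tz": 2, "ax": 0, "ay": 0, "az": 0},
    {"grip": 0, "tx": 0, "ty": 0, "tz": 2, "ax": 0, "ay": 0, "az": 0},
    {"grip": 0, "tx": 0, "ty": 0, "tz": 0, "ax": 0, "ay": 0, "az": 0},
  ],
)

```text
time: 3.05
tool_pos: [598.7, -25.9, 222.3]
tcp_rot: [-179.7, -45.0, 63.0]
ft_force: [-0.6, 0.4, -0.9]
finger_gap: 0.1
```

```bash
python3 st.py 134,25,214; python3 - <<'E'
from bench import *
import cv2,numpy as np
a=snapshot("top")[90:240,150:340,::-1];b=snapshot("scene")[120:270,170:360,::-1]
cv2.imwrite("pics/c3.png",np.vstack([cv2.resize(x,(760,300) if 0 else (380,300)) for x in(a,b)]))
E
```

```text
3.05 box [131.3  26.6 222.3] z 222.3 j [-33.3   4.2 101.1  44.9  83.8 -15.3] F [-0.57  0.42 -0.89] gap 0.1
rot to 45: [-0.15 -0.   -0.11]
134,25,214 [-0.39  0.16  0.77]
```

View pics/c3.png

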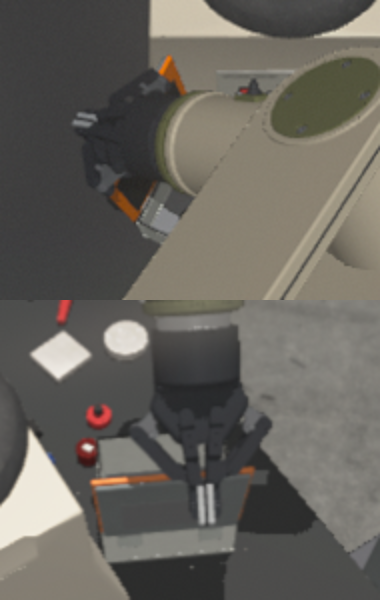

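>>> step_arm(
  plan=[
    {"grip": 0, "tx": -0.5, "ty": 0, "tz": -0.5, "ax": 0, "ay": 0, "az": 0},
    {"grip": 0, "tx": -0.5, "ty": 0, "tz": -0.5, "ax": 0, "ay": 0, "az": 0},
    {"grip": 0, "tx": -0.5, "ty": 0, "tz": -0.5, "ax": 0, "ay": 0, "az": 0},
    {"grip": 0, "tx": -0.5, "ty": 0, "tz": -0.5, "ax": 0, "ay": 0, "az": 0},
    {"grip": 0, "tx": -0.5, "ty": 0, "tz": -0.5, "ax": 0, "ay": 0, "az": 0},
    {"grip": 0, "tx": -0.5, "ty": 0, "tz": -0.5, "ax": 0, "ay": 0, "az": 0},
  ],
)

```text
time: 3.65
tool_pos: [580.9, -67.8, 227.5]
tcp_rot: [179.8, -45.3, 63.2]
ft_force: [-1.7, 4.5, 13.6]
finger_gap: 0.1
```

```bash
cat > lid.py <<'E'
# overlay lid edge lines for angles on scene
from h import *
from bench import *
import sys
n=sys.argv[1];ths=list(map(float,sys.argv[2].split(',')));out=sys.argv[3]
im=snapshot(n)[:,:,::-1].copy();k=5
x0,y0,w,h=(200,130,140,120) if n=="scene" else (180,90,150,120)
c=cv2.resize(im[y0:y0+h,x0:x0+w],None,fx=k,fy=k,interpolation=cv2.INTER_CUBIC)
for i,t in enumerate(ths):
    for y in (75,-75):
        P=box2w(B,[lidpt(t,142,y),lidpt(t,142,y*0.8)])
        q=((proj(n,P)-[x0,y0]+.5)*k-.5).round().astype(int)
        cv2.line(c,tuple(q[0].tolist()),tuple(q[1].tolist()),[(0,255,0),(255,0,255),(0,255,255),(255,255,0)][i%4],1)
cv2.imwrite(out,c)
E
python3 st.py 64,25,222; python3 lid.py scene 1.7,1.6,1.5,1.4 pics/l1.png
```

```text
3.65 box [ 85.9  23.5 227.5] z 227.5 j [-38.2   4.6 100.3  44.3  87.2 -18.5] F [-1.71  4.45 13.56] gap 0.1
rot to 45: [ 0.15 -0.29  0.05]
64,25,222 [-1.93 -0.15 -1.17]
```

View pics/l1.png

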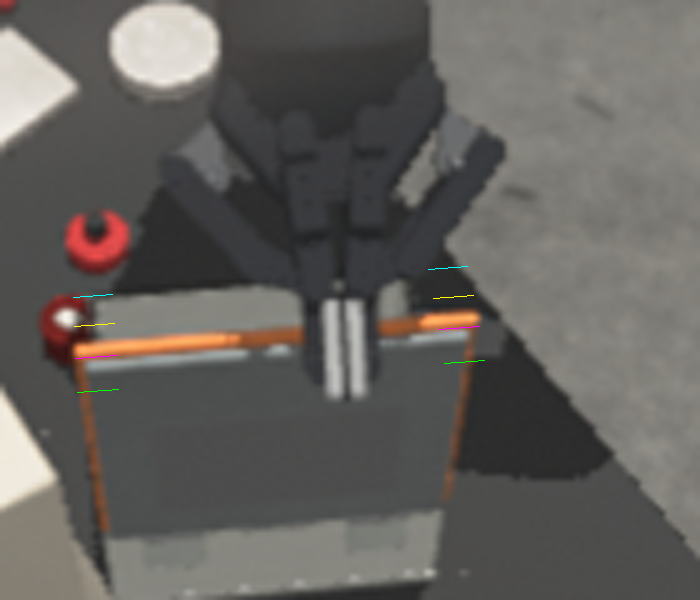

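>>> step_arm(
  plan=[
    {"grip": 0, "tx": -0.5, "ty": 0, "tz": -0.5, "ax": 0, "ay": 0, "az": 0},
    {"grip": 0, "tx": -0.5, "ty": 0, "tz": -0.5, "ax": 0, "ay": 0, "az": 0},
    {"grip": 0, "tx": -0.5, "ty": 0, "tz": -0.5, "ax": 0, "ay": 0, "az": 0},
  ],
)

```text
time: 3.95
tool_pos: [571.2, -87.7, 226.0]
tcp_rot: [179.8, -45.1, 63.1]
ft_force: [2.0, 0.9, 2.2]
finger_gap: 0.0
```

```bash
python3 st.py 64,25,222; python3 lid.py scene 1.5,1.4,1.3 pics/l2.png
```

```text
3.95 box [ 63.7  23.2 226. ] z 226.0 j [-40.3   5.   99.9  43.7  88.5 -20. ] F [2.02 0.91 2.18] gap 0.0
rot to 45: [ 0.21 -0.14 -0.02]
64,25,222 [-0.26 -0.18  0.3 ]
```

View pics/l2.png

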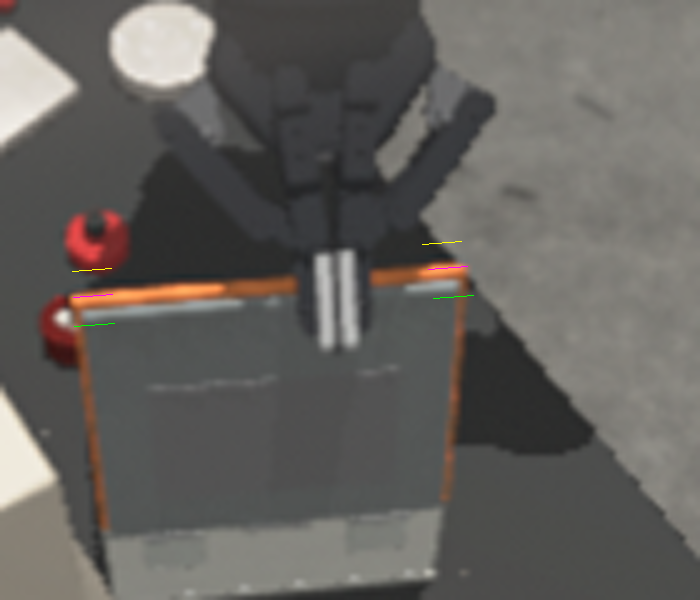

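>>> step_arm(
  plan=[
    {"grip": 0, "tx": -0.5, "ty": 0, "tz": -0.5, "ax": 0, "ay": 0, "az": 0},
    {"grip": 0, "tx": -0.5, "ty": 0, "tz": -0.5, "ax": 0, "ay": 0, "az": 0},
    {"grip": 0, "tx": 2.5, "ty": 0, "tz": 0, "ax": 0, "ay": 0, "az": 0},
    {"grip": 0, "tx": 2, "ty": 0, "tz": -2, "ax": 0, "ay": 0, "az": 0},
  ],
)

```text
time: 4.33
tool_pos: [570.6, -81.4, 266.4]
tcp_rot: [-179.2, -45.2, 62.5]
ft_force: [-0.1, 0.9, -1.4]
finger_gap: 0.1
```

```bash
python3 st.py -70,25,270; python3 lid.py scene 1.4,1.3,1.2 pics/l3.png
```

```text
4.3333 box [ 69.1  26.6 266.4] z 266.4 j [-39.8   2.8  97.9  43.7  91.7 -16.2] F [-0.05  0.88 -1.35] gap 0.1
rot to 45: [-0.3  -0.17 -0.45]
-70,25,270 [ -9.55   0.18 -10.12]
```

View pics/l3.png

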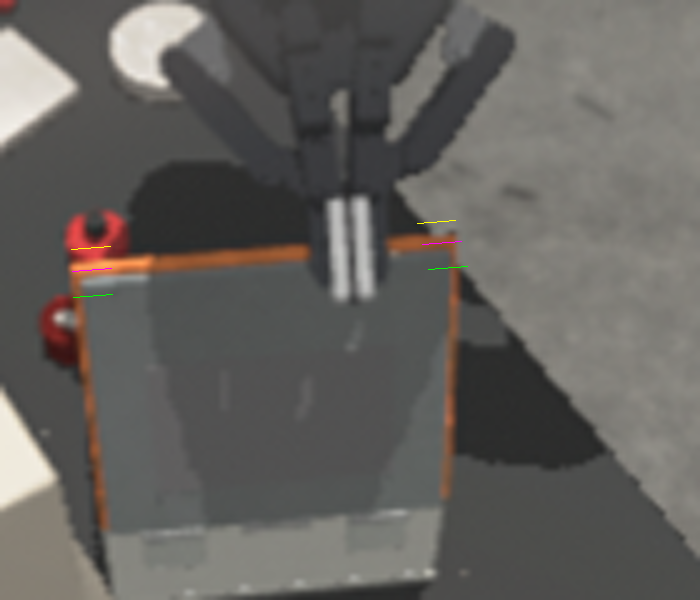

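>>> step_arm(
  plan=[
    {"grip": 0, "tx": -2.45, "ty": 0, "tz": -2.45, "ax": 0, "ay": 0, "az": 0},
    {"grip": 0, "tx": -2.45, "ty": 0, "tz": -2.45, "ax": 0, "ay": 0, "az": 0},
    {"grip": 0, "tx": -2.45, "ty": 0, "tz": -2.45, "ax": 0, "ay": 0, "az": 0},
    {"grip": 0, "tx": -2.45, "ty": 0, "tz": -2.45, "ax": 0, "ay": 0, "az": 0},
    {"grip": 0, "tx": -2, "ty": 0, "tz": 2, "ax": 0, "ay": 0, "az": 0},
    {"grip": 0, "tx": -2, "ty": 0, "tz": 2, "ax": 0, "ay": 0, "az": 0},
    {"grip": 0, "tx": -2, "ty": 0, "tz": 2, "ax": 0, "ay": 0, "az": 0},
  ],
)

```text
time: 4.97
tool_pos: [508.7, -207.9, 183.6]
tcp_rot: [-180.0, -45.0, 62.9]
ft_force: [-0.1, -0.9, -1.1]
finger_gap: -0.0
```

```bash
python3 st.py -13,25,185; python3 lid.py scene 1.3,1.2,1.1,1.0 pics/l4.png
```

```text
4.9667 box [-71.7  24.7 183.6] z 183.6 j [-53.2  12.7  96.1  39.5  93.9 -31.6] F [-0.11 -0.86 -1.14] gap -0.0
rot to 45: [ 0.1  -0.05 -0.14]
-13,25,185 [ 4.25 -0.05  4.06]
```

View pics/l4.png

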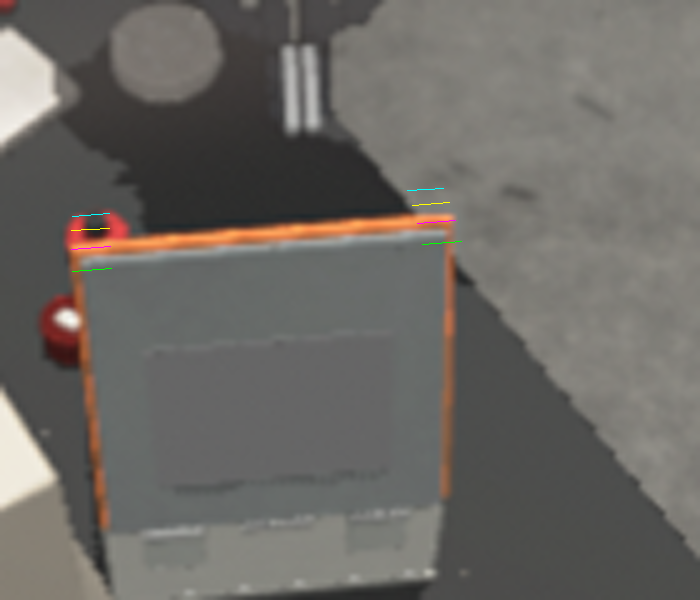

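>>> step_arm(
  plan=[
    {"grip": 0, "tx": 1.4, "ty": 0, "tz": 1.35, "ax": 0, "ay": 0, "az": 0},
    {"grip": 0, "tx": 1.4, "ty": 0, "tz": 1.35, "ax": 0, "ay": 0, "az": 0},
    {"grip": 0, "tx": 1.4, "ty": 0, "tz": 1.35, "ax": 0, "ay": 0, "az": 0},
    {"grip": 0, "tx": 0, "ty": 0, "tz": 0, "ax": 0, "ay": 0, "az": 0},
  ],
)

```text
time: 5.35
tool_pos: [536.2, -151.8, 186.4]
tcp_rot: [-179.8, -45.2, 63.1]
ft_force: [-0.8, -0.3, 0.2]
finger_gap: -0.2
```

```bash
python3 st.py -13,25,185; python3 lid.py scene 1.2,1.1,1.0,0.9 pics/l5.png
```

```text
5.35 box [ -9.2  25.5 186.4] z 186.4 j [-47.5   9.8  99.2  41.5  90.5 -27.7] F [-0.76 -0.34  0.24] gap -0.2
rot to 45: [-0.12 -0.18 -0.05]
-13,25,185 [-0.37  0.05 -0.17]
```

View pics/l5.png

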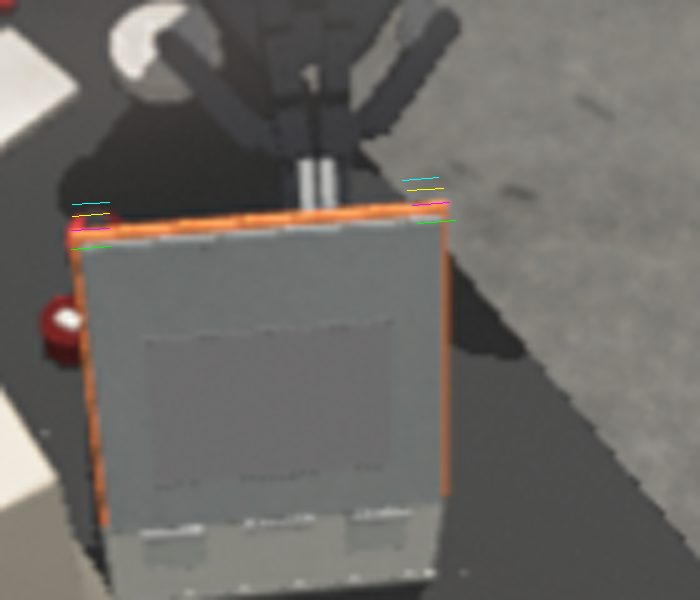

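>>> step_arm(
  plan=[
    {"grip": 0, "tx": 0, "ty": 0, "tz": 0, "ax": 0, "ay": 0, "az": 0},
    {"grip": 0, "tx": 0, "ty": 0, "tz": 0, "ax": 0, "ay": 0, "az": 0},
    {"grip": 0, "tx": 0, "ty": 0, "tz": 0, "ax": 0, "ay": 0, "az": 0},
    {"grip": 0, "tx": 0, "ty": 0, "tz": 0, "ax": 0, "ay": 0, "az": 0},
    {"grip": 0, "tx": 0, "ty": 0, "tz": 0, "ax": 0, "ay": 0, "az": 0},
    {"grip": 0, "tx": 0, "ty": 0, "tz": 0, "ax": 0, "ay": 0, "az": 0},
    {"grip": 0, "tx": 0, "ty": 0, "tz": 0, "ax": 0, "ay": 0, "az": 0},
    {"grip": 0, "tx": 0, "ty": 0, "tz": 0, "ax": 0, "ay": 0, "az": 0},
  ],
)

```text
time: 6.07
tool_pos: [535.7, -154.2, 185.7]
tcp_rot: [-179.9, -45.1, 63.0]
ft_force: [-0.2, -2.2, 0.6]
finger_gap: 0.4
```

```bash
python3 st.py; python3 lid.py scene 1.1,1.0,0.9,0.8 pics/l6.png;
```

```text
6.0667 box [-11.6  24.8 185.7] z 185.7 j [-47.7   9.9  99.1  41.5  90.5 -27.8] F [-0.21 -2.16  0.57] gap 0.4
rot to 45: [-0.   -0.11 -0.12]
```

>>> step_arm(
  plan=[
    {"grip": 0, "tx": 0, "ty": 0, "tz": 0, "ax": 0, "ay": 0, "az": 0},
    {"grip": 0, "tx": 0, "ty": 0, "tz": 0, "ax": 0, "ay": 0, "az": 0},
    {"grip": 0, "tx": 0, "ty": 0, "tz": 0, "ax": 0, "ay": 0, "az": 0},
    {"grip": 0, "tx": 0, "ty": 0, "tz": 0, "ax": 0, "ay": 0, "az": 0},
    {"grip": 0, "tx": 0, "ty": 0, "tz": 0, "ax": 0, "ay": 0, "az": 0},
    {"grip": 0, "tx": 0, "ty": 0, "tz": 0, "ax": 0, "ay": 0, "az": 0},
  ],
)

```text
time: 6.62
tool_pos: [535.7, -154.0, 185.7]
tcp_rot: [-179.9, -45.1, 63.0]
ft_force: [-1.1, -1.7, 0.1]
finger_gap: 0.1
```

```bash
python3 st.py; python3 lid.py scene 1.1,1.0,0.9,0.8 pics/l7.png; python3 -c "
import cv2,numpy as np
cv2.imwrite('pics/l67.png',np.hstack([cv2.imread('pics/l6.png')[150:350,50:450],cv2.imread('pics/l7.png')[150:350,50:450]]))"
```

```text
6.6167 box [-11.4  24.9 185.7] z 185.7 j [-47.7   9.9  99.1  41.5  90.5 -27.8] F [-1.14 -1.67  0.14] gap 0.1
rot to 45: [-0.02 -0.11 -0.11]
```

View pics/l67.png

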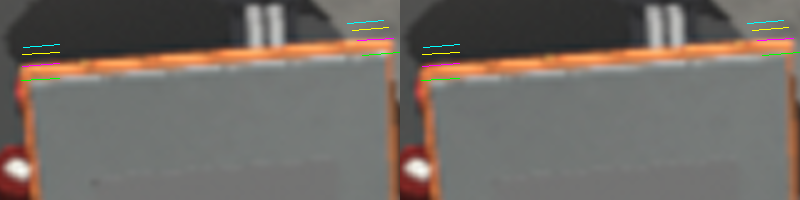

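```bash
cat > plan.py <<'E'
import numpy as np
# TCP(b,z) for lid angle th
def tcp(th):
    f=np.interp(th,[0,.785],[0,1])
    if th>=.785: return np.array([60-119*np.cos(th)-7.8,92+119*np.sin(th)-7.8])
    S=60-142*np.cos(th)+92+142*np.sin(th)-15.6
    b785=60-119*np.cos(.785)-7.8
    # b : move so that corner distance below lip ends at b=-78
    b=np.interp(th,[0,.785],[0,1]); lip=60-142*np.cos(th); 
    b=lip+(4*(1-f)+ (b785-(60-142*np.cos(.785)))*f)
    return np.array([b,S-b])
def main():
    th=[1.03,.95,.87,.79,.70,.61,.52,.43,.34,.26,.19,.12,.06,0,-.03]
    for a,b in zip(th,th[1:]):
        d=tcp(b)-tcp(a); print(a,b,tcp(b).round(1),"8 rows tx %.3f tz %.3f"%((d[0]+d[1])*.7071/80,(d[0]-d[1])*.7071/80))
main()
E
python3 plan.py
```

```text
1.03 0.95 [-17. 181.] 8 rows tx -0.116 tz -0.024
0.95 0.87 [-24.5 175.2] 8 rows tx -0.118 tz -0.015
0.87 0.79 [-31.6 168.7] 8 rows tx -0.119 tz -0.005
0.79 0.7 [-40.6 159.9] 8 rows tx -0.158 tz -0.002
0.7 0.61 [-48.9 150.3] 8 rows tx -0.158 tz 0.012
0.61 0.52 [-56.3 140. ] 8 rows tx -0.156 tz 0.026
0.52 0.43 [-62.6 129.1] 8 rows tx -0.152 tz 0.040
0.43 0.34 [-67.9 117.8] 8 rows tx -0.147 tz 0.053
0.34 0.26 [-71.7 107.4] 8 rows tx -0.126 tz 0.058
0.26 0.19 [-74.4  98.1] 8 rows tx -0.105 tz 0.059
0.19 0.12 [-76.3  88.7] 8 rows tx -0.100 tz 0.066
0.12 0.06 [-77.4  80.6] 8 rows tx -0.082 tz 0.062
0.06 0 [-78.   72.4] 8 rows tx -0.078 tz 0.067
0 -0.03 [-77.9  68.1] 8 rows tx -0.037 tz 0.038
```

>>> step_arm(
  plan=[
    {"grip": 0, "tx": -0.12, "ty": 0, "tz": -0.02, "ax": 0, "ay": 0, "az": 0},
    {"grip": 0, "tx": -0.12, "ty": 0, "tz": -0.02, "ax": 0, "ay": 0, "az": 0},
    {"grip": 0, "tx": -0.12, "ty": 0, "tz": -0.02, "ax": 0, "ay": 0, "az": 0},
    {"grip": 0, "tx": -0.12, "ty": 0, "tz": -0.02, "ax": 0, "ay": 0, "az": 0},
    {"grip": 0, "tx": -0.12, "ty": 0, "tz": -0.02, "ax": 0, "ay": 0, "az": 0},
    {"grip": 0, "tx": -0.12, "ty": 0, "tz": -0.02, "ax": 0, "ay": 0, "az": 0},
    {"grip": 0, "tx": -0.12, "ty": 0, "tz": -0.02, "ax": 0, "ay": 0, "az": 0},
    {"grip": 0, "tx": -0.12, "ty": 0, "tz": -0.02, "ax": 0, "ay": 0, "az": 0},
  ],
)

```text
time: 7.33
tool_pos: [532.1, -161.1, 180.0]
tcp_rot: [-179.9, -45.1, 63.0]
ft_force: [0.7, -0.4, -0.8]
finger_gap: -0.2
```

>>> step_arm(
  plan=[
    {"grip": 0, "tx": -0.12, "ty": 0, "tz": -0.015, "ax": 0, "ay": 0, "az": 0},
    {"grip": 0, "tx": -0.12, "ty": 0, "tz": -0.015, "ax": 0, "ay": 0, "az": 0},
    {"grip": 0, "tx": -0.12, "ty": 0, "tz": -0.015, "ax": 0, "ay": 0, "az": 0},
    {"grip": 0, "tx": -0.12, "ty": 0, "tz": -0.015, "ax": 0, "ay": 0, "az": 0},
    {"grip": 0, "tx": -0.12, "ty": 0, "tz": -0.015, "ax": 0, "ay": 0, "az": 0},
    {"grip": 0, "tx": -0.12, "ty": 0, "tz": -0.015, "ax": 0, "ay": 0, "az": 0},
    {"grip": 0, "tx": -0.12, "ty": 0, "tz": -0.015, "ax": 0, "ay": 0, "az": 0},
    {"grip": 0, "tx": -0.12, "ty": 0, "tz": -0.015, "ax": 0, "ay": 0, "az": 0},
  ],
)

```text
time: 8.0
tool_pos: [528.6, -167.9, 174.0]
tcp_rot: [-179.9, -45.1, 63.0]
ft_force: [-0.0, -1.0, -0.8]
finger_gap: 0.2
```

```bash
python3 st.py -31.6,25,168.7; python3 lid.py scene 1.0,.9,0.8,0.7 pics/l8.png;
```

```text
8.0 box [-27.   24.9 174. ] z 174.0 j [-49.2  11.3  98.8  40.9  90.5 -29.6] F [-0.03 -0.98 -0.8 ] gap 0.2
rot to 45: [-0.02 -0.11 -0.11]
-31.6,25,168.7 [-0.7  -0.01  0.05]
```

View pics/l8.png

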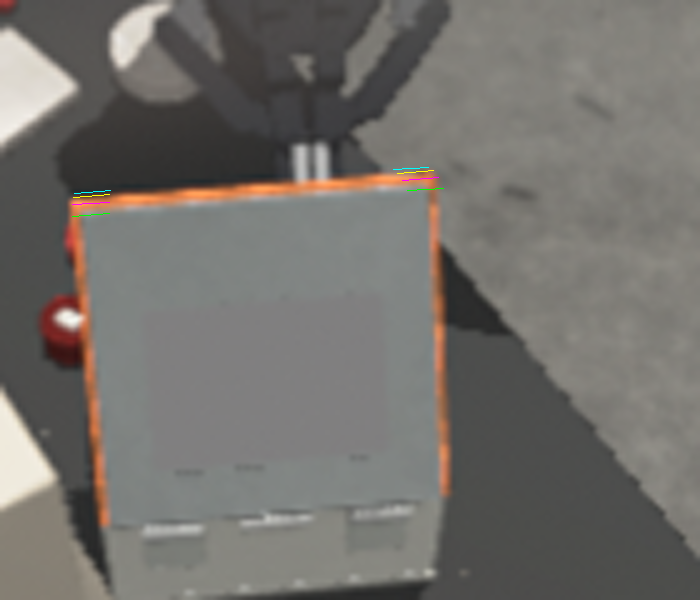

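>>> step_arm(
  plan=[
    {"grip": 0, "tx": -0.13, "ty": 0, "tz": 0, "ax": 0, "ay": 0, "az": 0},
    {"grip": 0, "tx": -0.13, "ty": 0, "tz": 0, "ax": 0, "ay": 0, "az": 0},
    {"grip": 0, "tx": -0.13, "ty": 0, "tz": 0, "ax": 0, "ay": 0, "az": 0},
    {"grip": 0, "tx": -0.13, "ty": 0, "tz": 0, "ax": 0, "ay": 0, "az": 0},
    {"grip": 0, "tx": -0.13, "ty": 0, "tz": 0, "ax": 0, "ay": 0, "az": 0},
    {"grip": 0, "tx": -0.13, "ty": 0, "tz": 0, "ax": 0, "ay": 0, "az": 0},
    {"grip": 0, "tx": -0.13, "ty": 0, "tz": 0, "ax": 0, "ay": 0, "az": 0},
    {"grip": 0, "tx": -0.13, "ty": 0, "tz": 0, "ax": 0, "ay": 0, "az": 0},
  ],
)

```text
time: 8.72
tool_pos: [525.3, -174.5, 166.7]
tcp_rot: [-179.9, -45.1, 63.0]
ft_force: [0.2, -0.4, -0.6]
finger_gap: -0.2
```

>>> step_arm(
  plan=[
    {"grip": 0, "tx": -0.15, "ty": 0, "tz": 0, "ax": 0, "ay": 0, "az": 0},
    {"grip": 0, "tx": -0.15, "ty": 0, "tz": 0, "ax": 0, "ay": 0, "az": 0},
    {"grip": 0, "tx": -0.15, "ty": 0, "tz": 0, "ax": 0, "ay": 0, "az": 0},
    {"grip": 0, "tx": -0.15, "ty": 0, "tz": 0, "ax": 0, "ay": 0, "az": 0},
    {"grip": 0, "tx": -0.15, "ty": 0, "tz": 0, "ax": 0, "ay": 0, "az": 0},
    {"grip": 0, "tx": -0.15, "ty": 0, "tz": 0, "ax": 0, "ay": 0, "az": 0},
    {"grip": 0, "tx": -0.15, "ty": 0, "tz": 0, "ax": 0, "ay": 0, "az": 0},
    {"grip": 0, "tx": -0.15, "ty": 0, "tz": 0, "ax": 0, "ay": 0, "az": 0},
  ],
)

```text
time: 9.38
tool_pos: [521.4, -182.0, 158.1]
tcp_rot: [-179.9, -45.1, 63.0]
ft_force: [0.1, -0.5, -0.6]
finger_gap: 0.1
```

>>> step_arm(
  plan=[
    {"grip": 0, "tx": -0.15, "ty": 0, "tz": 0.012, "ax": 0, "ay": 0, "az": 0},
    {"grip": 0, "tx": -0.15, "ty": 0, "tz": 0.012, "ax": 0, "ay": 0, "az": 0},
    {"grip": 0, "tx": -0.15, "ty": 0, "tz": 0.012, "ax": 0, "ay": 0, "az": 0},
    {"grip": 0, "tx": -0.15, "ty": 0, "tz": 0.012, "ax": 0, "ay": 0, "az": 0},
    {"grip": 0, "tx": -0.15, "ty": 0, "tz": 0.012, "ax": 0, "ay": 0, "az": 0},
    {"grip": 0, "tx": -0.15, "ty": 0, "tz": 0.012, "ax": 0, "ay": 0, "az": 0},
    {"grip": 0, "tx": -0.15, "ty": 0, "tz": 0.012, "ax": 0, "ay": 0, "az": 0},
    {"grip": 0, "tx": -0.15, "ty": 0, "tz": 0.012, "ax": 0, "ay": 0, "az": 0},
  ],
)

```text
time: 10.05
tool_pos: [517.9, -189.0, 149.0]
tcp_rot: [-179.9, -45.1, 63.0]
ft_force: [-0.4, -0.3, -0.5]
finger_gap: -0.1
```

```bash
python3 st.py -56.3,25,140 -62.6,25,129; python3 lid.py scene .8,.6,0.5,0.4 pics/l9.png;
```

```text
10.05 box [-50.7  25.  149. ] z 149.0 j [-51.3  14.3  98.3  40.1  90.  -32.7] F [-0.37 -0.3  -0.52] gap -0.1
rot to 45: [-0.01 -0.11 -0.11]
-56.3,25,140 [-1.03 -0.    0.23]
-62.6,25,129 [-2.26 -0.    0.56]
```

View pics/l9.png

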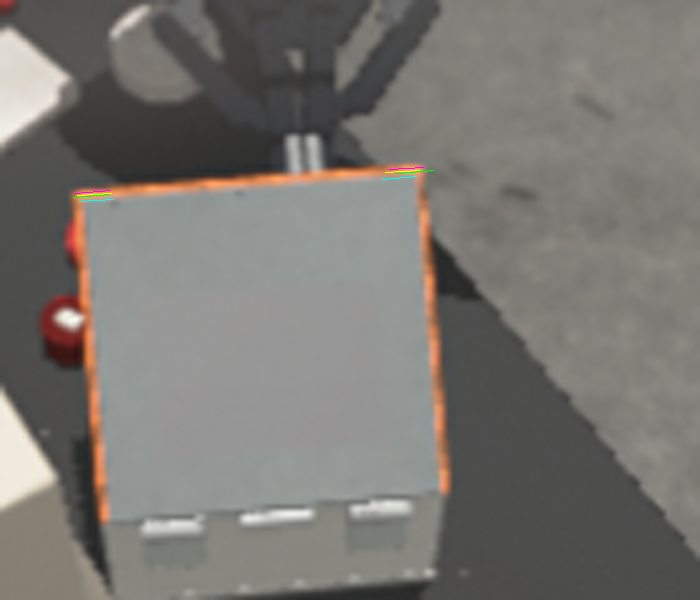

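>>> step_arm(
  plan=[
    {"grip": 0, "tx": -0.14, "ty": 0, "tz": 0.03, "ax": 0, "ay": 0, "az": 0},
    {"grip": 0, "tx": -0.14, "ty": 0, "tz": 0.03, "ax": 0, "ay": 0, "az": 0},
    {"grip": 0, "tx": -0.14, "ty": 0, "tz": 0.03, "ax": 0, "ay": 0, "az": 0},
    {"grip": 0, "tx": -0.14, "ty": 0, "tz": 0.03, "ax": 0, "ay": 0, "az": 0},
    {"grip": 0, "tx": -0.14, "ty": 0, "tz": 0.03, "ax": 0, "ay": 0, "az": 0},
    {"grip": 0, "tx": -0.14, "ty": 0, "tz": 0.03, "ax": 0, "ay": 0, "az": 0},
    {"grip": 0, "tx": -0.14, "ty": 0, "tz": 0.03, "ax": 0, "ay": 0, "az": 0},
    {"grip": 0, "tx": -0.14, "ty": 0, "tz": 0.03, "ax": 0, "ay": 0, "az": 0},
  ],
)

```text
time: 10.77
tool_pos: [515.1, -194.4, 139.3]
tcp_rot: [-179.9, -45.1, 63.0]
ft_force: [-0.2, -0.1, -0.8]
finger_gap: -0.1
```

>>> step_arm(
  plan=[
    {"grip": 0, "tx": -0.14, "ty": 0, "tz": 0.04, "ax": 0, "ay": 0, "az": 0},
    {"grip": 0, "tx": -0.14, "ty": 0, "tz": 0.04, "ax": 0, "ay": 0, "az": 0},
    {"grip": 0, "tx": -0.14, "ty": 0, "tz": 0.04, "ax": 0, "ay": 0, "az": 0},
    {"grip": 0, "tx": -0.14, "ty": 0, "tz": 0.04, "ax": 0, "ay": 0, "az": 0},
    {"grip": 0, "tx": -0.14, "ty": 0, "tz": 0.04, "ax": 0, "ay": 0, "az": 0},
    {"grip": 0, "tx": -0.14, "ty": 0, "tz": 0.04, "ax": 0, "ay": 0, "az": 0},
    {"grip": 0, "tx": -0.14, "ty": 0, "tz": 0.04, "ax": 0, "ay": 0, "az": 0},
    {"grip": 0, "tx": -0.14, "ty": 0, "tz": 0.04, "ax": 0, "ay": 0, "az": 0},
  ],
)

```text
time: 11.43
tool_pos: [512.5, -199.5, 129.1]
tcp_rot: [-179.9, -45.1, 63.0]
ft_force: [-0.5, -0.6, -0.8]
finger_gap: -0.1
```

>>> step_arm(
  plan=[
    {"grip": 0, "tx": -0.14, "ty": 0, "tz": 0.05, "ax": 0, "ay": 0, "az": 0},
    {"grip": 0, "tx": -0.14, "ty": 0, "tz": 0.05, "ax": 0, "ay": 0, "az": 0},
    {"grip": 0, "tx": -0.14, "ty": 0, "tz": 0.05, "ax": 0, "ay": 0, "az": 0},
    {"grip": 0, "tx": -0.14, "ty": 0, "tz": 0.05, "ax": 0, "ay": 0, "az": 0},
    {"grip": 0, "tx": -0.14, "ty": 0, "tz": 0.05, "ax": 0, "ay": 0, "az": 0},
    {"grip": 0, "tx": -0.14, "ty": 0, "tz": 0.05, "ax": 0, "ay": 0, "az": 0},
    {"grip": 0, "tx": -0.14, "ty": 0, "tz": 0.05, "ax": 0, "ay": 0, "az": 0},
    {"grip": 0, "tx": -0.14, "ty": 0, "tz": 0.05, "ax": 0, "ay": 0, "az": 0},
  ],
)

```text
time: 12.1
tool_pos: [510.2, -204.0, 118.4]
tcp_rot: [-179.9, -45.1, 63.0]
ft_force: [-0.2, -0.3, -1.2]
finger_gap: -0.1
```

```bash
python3 st.py -71.7,25,107.4 -74.4,25,98.1; python3 lid.py top .6,.5,0.4,.3 pics/l10.png;
```

```text
12.1 box [-67.6  25.  118.4] z 118.4 j [-52.8  17.6  98.   39.6  88.6 -35.7] F [-0.25 -0.27 -1.21] gap -0.1
rot to 45: [-0.01 -0.11 -0.11]
-71.7,25,107.4 [-1.07  0.01  0.48]
-74.4,25,98.1 [-1.92  0.01  0.94]
```

View pics/l10.png

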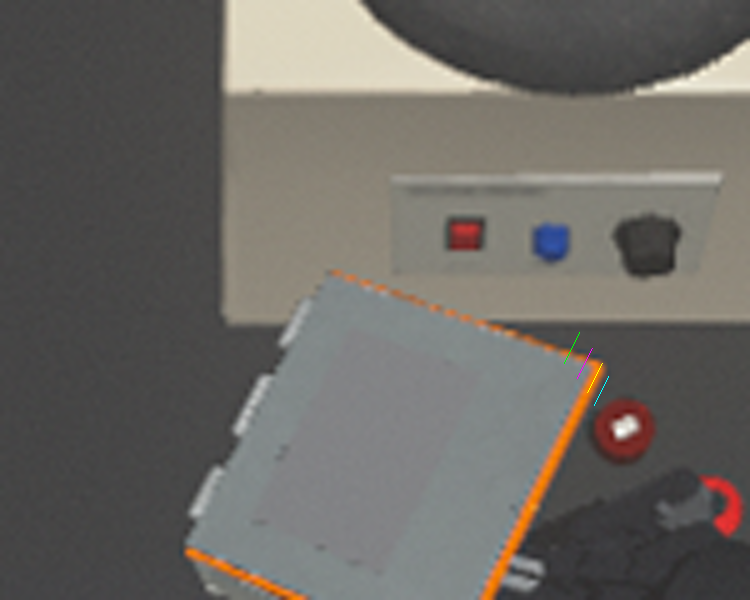

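>>> step_arm(
  plan=[
    {"grip": 0, "tx": -0.12, "ty": 0, "tz": 0.06, "ax": 0, "ay": 0, "az": 0},
    {"grip": 0, "tx": -0.12, "ty": 0, "tz": 0.06, "ax": 0, "ay": 0, "az": 0},
    {"grip": 0, "tx": -0.12, "ty": 0, "tz": 0.06, "ax": 0, "ay": 0, "az": 0},
    {"grip": 0, "tx": -0.12, "ty": 0, "tz": 0.06, "ax": 0, "ay": 0, "az": 0},
    {"grip": 0, "tx": -0.12, "ty": 0, "tz": 0.06, "ax": 0, "ay": 0, "az": 0},
    {"grip": 0, "tx": -0.12, "ty": 0, "tz": 0.06, "ax": 0, "ay": 0, "az": 0},
    {"grip": 0, "tx": -0.12, "ty": 0, "tz": 0.06, "ax": 0, "ay": 0, "az": 0},
    {"grip": 0, "tx": -0.12, "ty": 0, "tz": 0.06, "ax": 0, "ay": 0, "az": 0},
  ],
)

```text
time: 12.82
tool_pos: [508.7, -207.0, 108.2]
tcp_rot: [-179.9, -45.1, 63.0]
ft_force: [-0.1, -0.3, -1.1]
finger_gap: 0.0
```

>>> step_arm(
  plan=[
    {"grip": 0, "tx": -0.11, "ty": 0, "tz": 0.06, "ax": 0, "ay": 0, "az": 0},
    {"grip": 0, "tx": -0.11, "ty": 0, "tz": 0.06, "ax": 0, "ay": 0, "az": 0},
    {"grip": 0, "tx": -0.11, "ty": 0, "tz": 0.06, "ax": 0, "ay": 0, "az": 0},
    {"grip": 0, "tx": -0.11, "ty": 0, "tz": 0.06, "ax": 0, "ay": 0, "az": 0},
    {"grip": 0, "tx": -0.11, "ty": 0, "tz": 0.06, "ax": 0, "ay": 0, "az": 0},
    {"grip": 0, "tx": -0.11, "ty": 0, "tz": 0.06, "ax": 0, "ay": 0, "az": 0},
    {"grip": 0, "tx": -0.11, "ty": 0, "tz": 0.06, "ax": 0, "ay": 0, "az": 0},
    {"grip": 0, "tx": -0.11, "ty": 0, "tz": 0.06, "ax": 0, "ay": 0, "az": 0},
  ],
)

```text
time: 13.48
tool_pos: [507.4, -209.4, 98.6]
tcp_rot: [-179.9, -45.1, 63.0]
ft_force: [-0.5, -0.9, -1.4]
finger_gap: 0.1
```

```bash
python3 st.py -76.3,25,88.7 -77.4,25,80.6; python3 lid.py top .3,.2,0.1,0 pics/l11.png;
```

```text
13.4833 box [-73.7  25.1  98.6] z 98.6 j [-53.4  19.6  97.9  39.4  87.5 -37.3] F [-0.48 -0.89 -1.42] gap 0.1
rot to 45: [-0.02 -0.11 -0.11]
-76.3,25,88.7 [-0.88  0.01  0.51]
-77.4,25,80.6 [-1.53  0.02  1.  ]
```

View pics/l11.png

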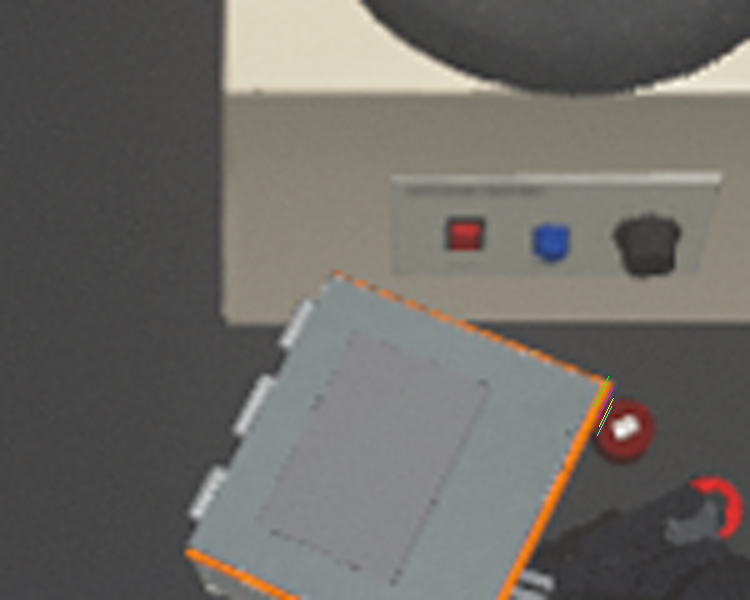

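>>> step_arm(
  plan=[
    {"grip": 0, "tx": -0.1, "ty": 0, "tz": 0.06, "ax": 0, "ay": 0, "az": 0},
    {"grip": 0, "tx": -0.1, "ty": 0, "tz": 0.06, "ax": 0, "ay": 0, "az": 0},
    {"grip": 0, "tx": -0.1, "ty": 0, "tz": 0.06, "ax": 0, "ay": 0, "az": 0},
    {"grip": 0, "tx": -0.1, "ty": 0, "tz": 0.06, "ax": 0, "ay": 0, "az": 0},
    {"grip": 0, "tx": -0.1, "ty": 0, "tz": 0.06, "ax": 0, "ay": 0, "az": 0},
    {"grip": 0, "tx": -0.1, "ty": 0, "tz": 0.06, "ax": 0, "ay": 0, "az": 0},
    {"grip": 0, "tx": -0.1, "ty": 0, "tz": 0.06, "ax": 0, "ay": 0, "az": 0},
    {"grip": 0, "tx": -0.1, "ty": 0, "tz": 0.06, "ax": 0, "ay": 0, "az": 0},
  ],
)

```text
time: 14.2
tool_pos: [506.4, -211.5, 89.5]
tcp_rot: [-179.9, -45.1, 63.0]
ft_force: [0.6, -0.3, -1.1]
finger_gap: -0.2
```

>>> step_arm(
  plan=[
    {"grip": 0, "tx": -0.08, "ty": 0, "tz": 0.06, "ax": 0, "ay": 0, "az": 0},
    {"grip": 0, "tx": -0.08, "ty": 0, "tz": 0.06, "ax": 0, "ay": 0, "az": 0},
    {"grip": 0, "tx": -0.08, "ty": 0, "tz": 0.06, "ax": 0, "ay": 0, "az": 0},
    {"grip": 0, "tx": -0.08, "ty": 0, "tz": 0.06, "ax": 0, "ay": 0, "az": 0},
    {"grip": 0, "tx": -0.08, "ty": 0, "tz": 0.06, "ax": 0, "ay": 0, "az": 0},
    {"grip": 0, "tx": -0.08, "ty": 0, "tz": 0.06, "ax": 0, "ay": 0, "az": 0},
    {"grip": 0, "tx": -0.08, "ty": 0, "tz": 0.06, "ax": 0, "ay": 0, "az": 0},
    {"grip": 0, "tx": -0.08, "ty": 0, "tz": 0.06, "ax": 0, "ay": 0, "az": 0},
  ],
)

```text
time: 14.87
tool_pos: [505.9, -212.4, 81.6]
tcp_rot: [-179.9, -45.1, 63.0]
ft_force: [-0.7, -0.3, -1.3]
finger_gap: -0.0
```

```bash
python3 st.py -78,25,72.4 -79,25,66; python3 lid.py top .2,0.1,0 pics/l12.png;python3 lid.py scene .2,0.1,0 pics/l12b.png;
```

```text
14.8667 box [-77.   25.1  81.6] z 81.6 j [-53.7  21.3  97.8  39.3  86.3 -38.5] F [-0.7  -0.3  -1.27] gap -0.0
rot to 45: [-0.02 -0.11 -0.11]
-78,25,72.4 [-0.72  0.01  0.58]
-79,25,66 [-1.25  0.02  0.96]
```

View pics/l12.png

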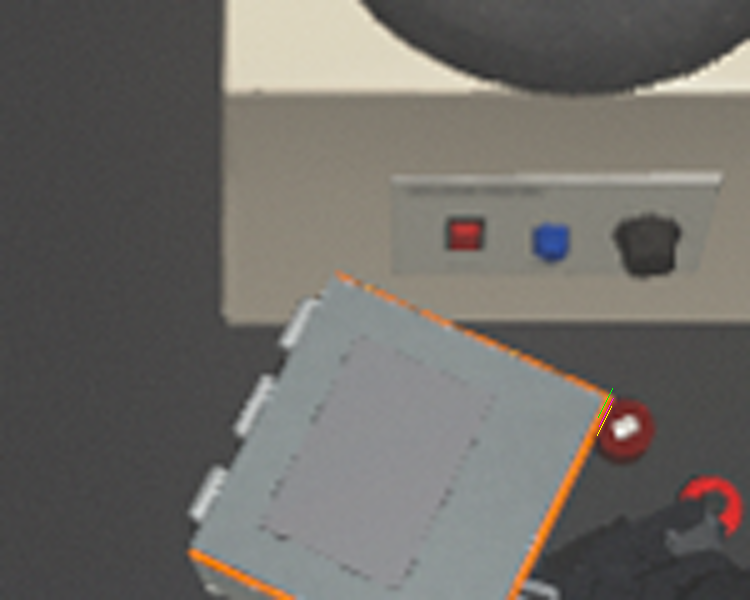

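View pics/l12b.png

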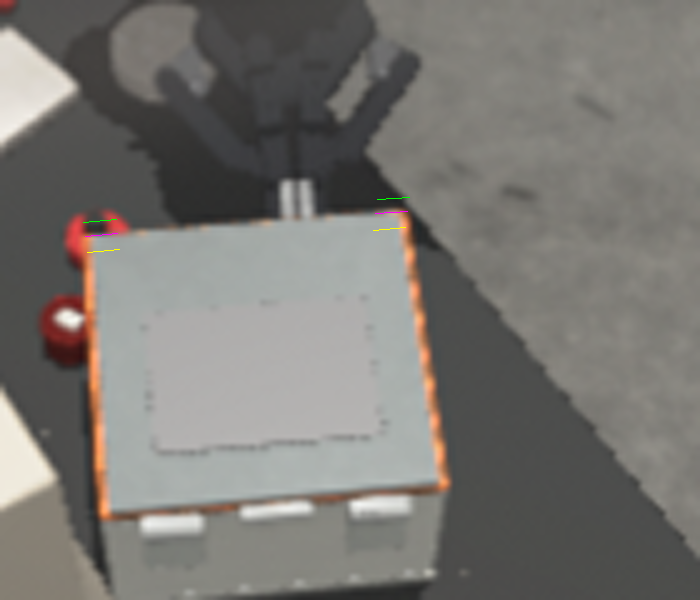

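>>> step_arm(
  plan=[
    {"grip": 0, "tx": -0.065, "ty": 0, "tz": 0.06, "ax": 0, "ay": 0, "az": 0},
    {"grip": 0, "tx": -0.065, "ty": 0, "tz": 0.06, "ax": 0, "ay": 0, "az": 0},
    {"grip": 0, "tx": -0.065, "ty": 0, "tz": 0.06, "ax": 0, "ay": 0, "az": 0},
    {"grip": 0, "tx": -0.065, "ty": 0, "tz": 0.06, "ax": 0, "ay": 0, "az": 0},
    {"grip": 0, "tx": -0.065, "ty": 0, "tz": 0.06, "ax": 0, "ay": 0, "az": 0},
    {"grip": 0, "tx": -0.065, "ty": 0, "tz": 0.06, "ax": 0, "ay": 0, "az": 0},
    {"grip": 0, "tx": -0.065, "ty": 0, "tz": 0.06, "ax": 0, "ay": 0, "az": 0},
    {"grip": 0, "tx": -0.065, "ty": 0, "tz": 0.06, "ax": 0, "ay": 0, "az": 0},
  ],
)

```text
time: 15.63
tool_pos: [505.8, -212.7, 74.5]
tcp_rot: [-179.9, -45.1, 63.0]
ft_force: [0.1, -1.3, -0.9]
finger_gap: -0.0
```

>>> step_arm(
  plan=[
    {"grip": 0, "tx": -0.065, "ty": 0, "tz": 0.055, "ax": 0, "ay": 0, "az": 0},
    {"grip": 0, "tx": -0.065, "ty": 0, "tz": 0.055, "ax": 0, "ay": 0, "az": 0},
    {"grip": 0, "tx": -0.065, "ty": 0, "tz": 0.055, "ax": 0, "ay": 0, "az": 0},
    {"grip": 0, "tx": -0.065, "ty": 0, "tz": 0.055, "ax": 0, "ay": 0, "az": 0},
    {"grip": 0, "tx": -0.065, "ty": 0, "tz": 0.055, "ax": 0, "ay": 0, "az": 0},
    {"grip": 0, "tx": -0.065, "ty": 0, "tz": 0.055, "ax": 0, "ay": 0, "az": 0},
    {"grip": 0, "tx": -0.065, "ty": 0, "tz": 0.055, "ax": 0, "ay": 0, "az": 0},
    {"grip": 0, "tx": -0.065, "ty": 0, "tz": 0.055, "ax": 0, "ay": 0, "az": 0},
  ],
)

```text
time: 16.3
tool_pos: [505.6, -213.2, 67.9]
tcp_rot: [-179.9, -45.1, 63.0]
ft_force: [-0.1, 0.1, -0.2]
finger_gap: -0.3
```

```bash
python3 st.py ; python3 lid.py scene .1,0.05,0 pics/l13.png;
```

```text
16.3 box [-77.9  25.1  67.9] z 67.9 j [-53.8  22.6  97.8  39.3  85.3 -39.4] F [-0.06  0.11 -0.18] gap -0.3
rot to 45: [-0.01 -0.12 -0.11]
```

View pics/l13.png

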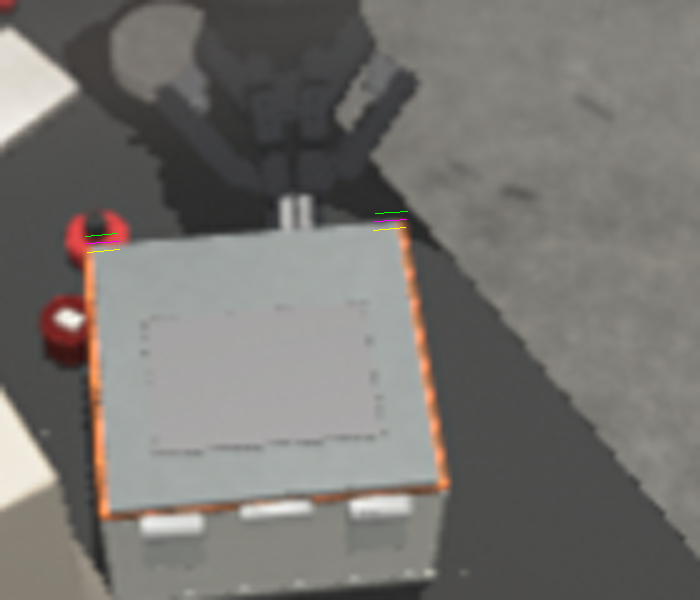

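>>> step_arm(
  plan=[
    {"grip": 0, "tx": -0.05, "ty": 0, "tz": 0.04, "ax": 0, "ay": 0, "az": 0},
    {"grip": 0, "tx": -0.05, "ty": 0, "tz": 0.04, "ax": 0, "ay": 0, "az": 0},
    {"grip": 0, "tx": -0.05, "ty": 0, "tz": 0.04, "ax": 0, "ay": 0, "az": 0},
    {"grip": 0, "tx": -0.05, "ty": 0, "tz": 0.04, "ax": 0, "ay": 0, "az": 0},
    {"grip": 0, "tx": -0.05, "ty": 0, "tz": 0.04, "ax": 0, "ay": 0, "az": 0},
    {"grip": 0, "tx": -0.05, "ty": 0, "tz": 0.04, "ax": 0, "ay": 0, "az": 0},
    {"grip": 0, "tx": -0.05, "ty": 0, "tz": 0.04, "ax": 0, "ay": 0, "az": 0},
    {"grip": 0, "tx": -0.05, "ty": 0, "tz": 0.04, "ax": 0, "ay": 0, "az": 0},
  ],
)

```text
time: 17.02
tool_pos: [505.3, -213.7, 62.7]
tcp_rot: [-179.9, -45.1, 63.0]
ft_force: [-0.3, 0.2, -0.7]
finger_gap: -0.2
```

```bash
python3 st.py ; python3 lid.py scene .1,0.05,0 pics/l14.png; python3 -c "
import cv2,numpy as np
cv2.imwrite('pics/l134.png',np.hstack([cv2.imread('pics/l13.png')[150:350,50:450],cv2.imread('pics/l14.png')[150:350,50:450]]))"
```

```text
17.0167 box [-78.4  25.1  62.7] z 62.7 j [-53.8  23.1  97.8  39.3  85.  -39.8] F [-0.28  0.2  -0.66] gap -0.2
rot to 45: [-0.01 -0.11 -0.11]
```

View pics/l134.png

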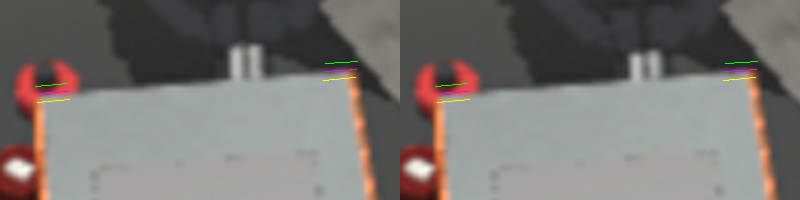

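>>> step_arm(
  plan=[
    {"grip": 0, "tx": -0.5, "ty": 0, "tz": -0.4, "ax": 0, "ay": 0, "az": 0},
    {"grip": 0, "tx": -0.7, "ty": 0, "tz": -0.7, "ax": 0, "ay": 0, "az": 0},
    {"grip": 0, "tx": -1.4, "ty": 0, "tz": -1.4, "ax": 0, "ay": 0, "az": 0},
    {"grip": 0, "tx": -2, "ty": 0, "tz": -2, "ax": 0, "ay": 0, "az": 0},
    {"grip": 0, "tx": -2, "ty": 0, "tz": -2, "ax": 0, "ay": 0, "az": 0},
    {"grip": 0, "tx": 0, "ty": 0, "tz": -2.5, "ax": 0, "ay": 0, "az": 0},
    {"grip": 0, "tx": 0.5, "ty": 0, "tz": -3.5, "ax": 0, "ay": 0, "az": 0},
    {"grip": 0, "tx": 0.5, "ty": 0, "tz": -3.5, "ax": 0, "ay": 0, "az": 0},
  ],
)

```text
time: 17.73
tool_pos: [434.4, -350.9, 135.9]
tcp_rot: [-179.7, -45.2, 62.8]
ft_force: [1.1, -1.0, 0.3]
finger_gap: 0.0
```

>>> step_arm(
  plan=[
    {"grip": 0, "tx": 0.5, "ty": 0, "tz": -3.5, "ax": 0, "ay": 0, "az": 0},
    {"grip": 0, "tx": 0.5, "ty": 0, "tz": -3.5, "ax": 0, "ay": 0, "az": 0},
    {"grip": 0, "tx": 0, "ty": 0, "tz": 0, "ax": 0, "ay": 0, "az": 0},
    {"grip": 0, "tx": 0, "ty": 0, "tz": 0, "ax": 0, "ay": 0, "az": 0},
    {"grip": 0, "tx": 0, "ty": 0, "tz": 0, "ax": 0, "ay": 0, "az": 0},
    {"grip": 0, "tx": 0, "ty": 0, "tz": 0, "ax": 0, "ay": 0, "az": 0},
  ],
)

```text
time: 18.23
tool_pos: [416.5, -387.1, 191.0]
tcp_rot: [-179.7, -45.2, 62.9]
ft_force: [-0.3, 0.2, 0.7]
finger_gap: 0.2
```

```bash
python3 st.py ; python3 - <<'E'
from bench import *
import cv2,numpy as np
a=snapshot("top")[90:270,150:400,::-1];b=snapshot("scene")[70:250,170:420,::-1]
cv2.imwrite("pics/f.png",np.vstack([cv2.resize(x,(415,300)) for x in(a,b)]))
E
python3 lid.py scene .05,0 pics/l15.png
```

```text
18.2333 box [-273.2   25.9  191. ] z 191.0 j [-68.4  26.7  78.   33.5 106.1 -40.9] F [-0.27  0.16  0.72] gap 0.2
rot to 45: [-0.1  -0.2  -0.19]
```

View pics/f.png

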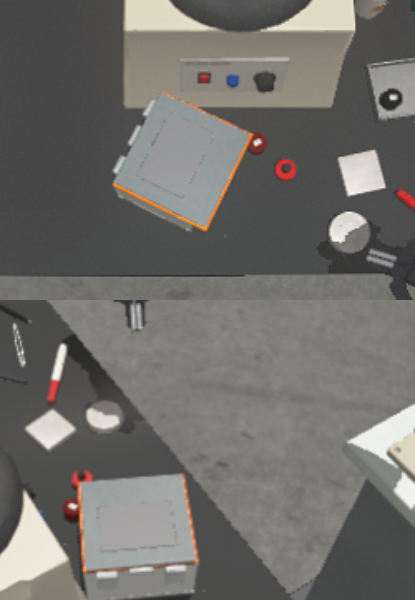

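View pics/l15.png

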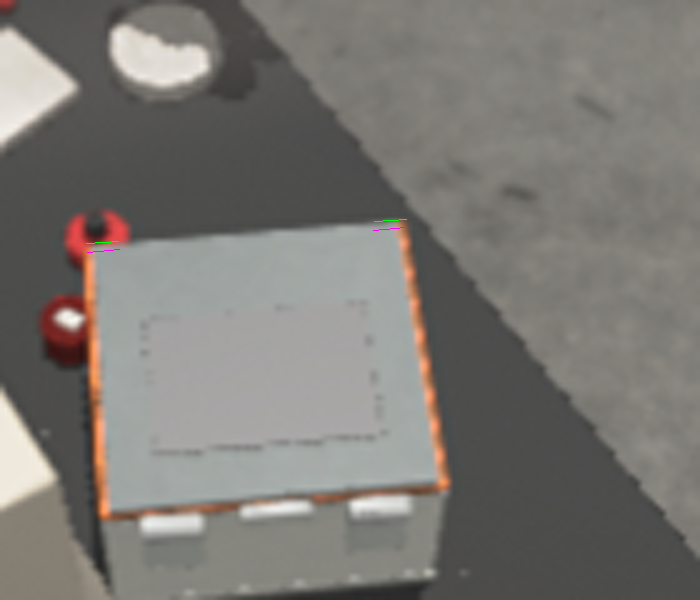

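The pictures show the lid level and shut. In the last one its front edge runs from about (88,243) to (405,222), just as before I withdrew the finger. The bystanders are where they were, and the gripper is well clear.

```bash
python3 -c "
from bench import *
print(hand_in())"
```

```text
the job is handed in; nothing more can be done
None
```

The lid is shut and the job is handed in, with the gripper clear of everything at 18.2 s.

**What I did:** With the fingers closed and tilted 45°, I hooked them over the top of the lid. I pushed it from its stop to about 1.33 rad and lifted off. The lid then fell freely from about 1.29 to 1.11 rad in the pictures, while I moved the finger round under its orange side. It came to rest on the finger at about 1.02 rad. I lowered it at about 0.12 rad/s, slower near the end, until it lay on the box, then withdrew forwards and up.

**Checks:**
- **Halt:** two pictures half a second apart during the halt matched.
- **Lowering:** the lid angle in the pictures agreed with the finger's position to a few hundredths of a rad where it could be read. Between about 0.85 and 0.4 rad it could not be read, because the side view is insensitive there, so I relied on the finger's position.
- **Shut:** lowering the finger another 5 mm did not move the lid. The contact force fell to about zero, and the front edge stayed in the same place after I withdrew.
- **Bystanders:** the red mount, magnet pot and reference block look unmoved by eye in the last pictures.

**What disagreed or was weak:**
- During the nudge the tool pressed down on the lid's edge more than I intended, about 14 N, because of the slanted hook. It eased off once the lid was past balance.
- While the lid rested on the finger, its weight was close to the force sensor's noise. I therefore judged contact mainly from the pictures and the geometry.

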